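# Show the can's code to the reader and hold its dial on read

## Task

Stock check on the chest: turn the red spray can round where it stands, upright, so that its white code panel squarely faces the amber window of the grey label reader, and let go of it. Then turn the black spring-return dial on top of the reader clockwise, past its first two clicks to the third and no further, where the white nose points at the green dot, and finish while still holding it there with the fingers, because it springs back if released. Leave everything else standing where it is.

Things in the scene. Friction and masses are not known exactly. Their poses are not given: they have to be found in the camera images.
- can_center (a point): centre of the loose red spray can, a plain upright cylinder 47 mm across, 150 mm tall, 0.1 to 0.2 kg; the point is on its axis, 75 mm above the chest top. +x points out through the middle of the white code panel (27 mm wide, 60 mm tall, black bars); a white stripe on the cap's top runs from the centre to the rim on that side. +z up. It starts turned 0.6 rad or more away from the window
- window (a point): middle of the reader's amber window, 42 mm above the chest top; the point's +y points out of it, x along it, z up. The reader is a fixed grey box 130 (x) by 110 (y) by 75 mm tall; a black hood above the window reaches 10 mm past this point, and a yellow bar lies on top above it. The dial's axis is 66 mm behind this point (towards -y). The can stands 70 to 120 mm in front
- dial_grip (a point): point on the dial's vertical axis, 102 mm above the chest top, about half-way up its grip bar. The dial is a black disc 58 mm across, its top 86 mm above the chest, carrying a straight upright grip bar 56 mm long and 14 mm thick that spans 86 to 114 mm above the chest. +x runs along the bar to its white-nosed end and turns with the dial; z up
- dial (a joint): dial angle, rad: 0 is home (nose to the reader's -x), growing clockwise seen from above; clicks at 0.42, 0.84 and 1.26 (third: large green dot on the reader's top; the others small white dots), end stop at 1.55, which is too far. A spring returns it to 0 from anywhere, clicks included, with 0.02 to 0.2 N m, so the third click must be held
- blue_can: bystander: a plain blue spray can with a white band, 47 mm across and 150 mm tall, not part of the job; origin at the centre of its underside
- bowl: bystander: white ceramic bowl, 130 mm across, 55 mm tall; origin at the centre of its underside
- mug: bystander: blue ceramic mug, 80 mm across, 90 mm tall, handle towards its own +y; origin at the centre of its underside
- cream_jar: bystander: low white jar with a yellow lid, 56 mm across, 42 mm tall, standing 95 mm or more (centre to centre) from the red can; origin at the centre of its underside
- glasses_case: bystander: black sunglasses case lying flat, 150 x 60 x 45 mm tall, long along its x; origin at the centre of its underside
- opener: bystander: steel bottle opener lying flat, about 135 mm long along its x, 32 mm wide, 6 mm thick; origin at the centre of its underside

How it is judged:
By the outcome, as a careful person would: the job done as asked, in the order asked, and still so for the second after the job is handed in, while the arm keeps its last pose, push and grip.
It also fails if it takes over 54 s, if anything falls off the work surface, if the arm or the gripper's body presses on something with over 40 N, if the wrist force passes 120 N, or if a joint passes its speed limit or range.

## Robot

A 6-joint arm with a two-finger parallel gripper is mounted at the origin on the work surface. World frame = base frame: x ahead of the robot, y to its left, z up, the work surface at z = 0. Lengths are in m, angles in rad, forces in N, time in s.
With the tool pointing down it reaches from about 0.35 to 1 m from the base axis. Payload 7.1 kg.
Tool frame: the origin (TCP) lies between the finger pads; the fingertips stand 22 mm ahead of it and the grasp point (between the pads) lies 3 mm ahead of it; z points along the fingers, y is the line along which they close (so a half turn about z gives the same grasp; the last joint's range is limited). The gripper opens to 85 mm and grips with 20 to 120 N. Pads are 22 mm wide; open, the fingers measure 114 mm over their backs; the gripper's body (76 mm by 85 mm) begins 54 mm behind the grasp point. The pads swing forward as they close: fully open they stand 13 mm farther back than shut.
Start: joints at [-1.277, 0.423, 1.63, -0, 1.089, -0.019], TCP at [0.192, -0.595, 0.253] pointing down, gripper open.
Joint ranges: [-3, 3], [-0.9, 2.11], [0.09, 2.58], [-1.31, 4.45], [0.11, 2.69], [-2.54, 2.54]. Speed limits (rad/s): [2.39, 2.39, 3.01, 3.14, 3.14, 3.14].

## Interface

Orientations are given as a rotation vector (axis times angle).
In Python, from rig import manip gives the robot as it stands. The module is installed in compiled form; this text tells all that it offers. Calls block until the motion is done:
- manip.move_to(position, orientation): joint-space move of the TCP to a pose.
- manip.servo_line(position, orientation=None, rate=0.15): straight line of the TCP; orientation=None keeps the orientation; rate is the mean speed in m/s.
- manip.set_joints(angles): joint-space move.
- manip.command_gripper(opening, f_grip=None): finger opening in m; f_grip is the grip in N (None keeps the last); returns when the fingers have stopped.
- manip.hold(seconds).
- manip.solve_ik(position, orientation): joint angles nearest the present ones, or None.
- manip.camera(name): name is "side" or "top" or "wrist"; returns a dict with "image" (384x512x3 uint8, red, green, blue), "fx", "fy", "cx", "cy" (pixels), "cam_to_world" (4x4, takes a point from camera to world coordinates); the wrist camera has in their place "mount" (4x4, takes a point from camera to tool coordinates, whose origin is the TCP and whose axes are the flange's). Camera axes: x right, y down, z forward; pixel columns grow to the right and rows downward; lengths in m; the calibration is good to about 2 mm. The wrist camera is an equidistant fisheye: a pixel r from the principal point sees the ray r / f radians off the axis. A picture is of the moment at which its call begins: read the wrist's pose just before it. There is no depth.
A pose or a line that the arm cannot do raises manip.IKError and nothing moves.
- manip.sign_off(): hands the job in; it is judged then, once.
Readings, each from a call of its own:
- manip.get_time(): time.
- manip.get_joint_positions(): joint angles.
- manip.get_joint_vel(): joint speeds.
- manip.get_tau(): joint torques, N m.
- manip.get_position(): TCP position.
- manip.get_ee_rot(): TCP orientation.
- manip.get_contact_force(): force on the tool from outside, world axes, zero at the start.
- manip.get_torque(): the same for the moment, N m.
- manip.get_width(): finger opening in m.
- manip.get_grip_force(): force on a finger pad.
Only numpy, scipy, OpenCV 4.12 (cv2) and the standard library are available. Lean on these libraries where they do the work, as an engineer would, in place of code of your own. Each camera call takes 0.05 s, during which the arm holds its last target. There are 200 camera calls.

## Working session

There is one attempt and no reset: what is moved stays moved. The work goes in short steps, each a Python script; the robot and the scene stay as the last script left them, time stands still between calls to the robot, and variables do not carry over. Pictures are saved under pics/ and viewed, at most 10 in all, crops included, and the job is handed in when it is done.

```bash
mkdir -p pics; python3 - <<'E'
from rig import manip
import cv2,numpy as np,pickle
d={}
for n in("side","top","wrist"):
    c=manip.camera(n);d[n]=c
    print(n,{k:np.round(v,3).tolist() for k,v in c.items() if k!="image"})
ims=[d[n]["image"][:,:,::-1] for n in("side","top")]
cv2.imwrite("pics/a_top.png",cv2.resize(ims[1],(768,576),interpolation=cv2.INTER_CUBIC));cv2.imwrite("pics/a_side.png",cv2.resize(ims[0],(768,576),interpolation=cv2.INTER_CUBIC))
pickle.dump(d,open("d.pkl","wb"))
print(manip.get_time(),manip.get_ee_rot(),manip.get_width())
E
```

```text
side {'fx': 465.524, 'fy': 465.524, 'cx': 263.968, 'cy': 190.197, 'cam_to_world': [[-0.988, -0.117, 0.102, 0.445], [-0.154, 0.7, -0.697, 1.028], [0.01, -0.704, -0.71, 1.169], [0.0, 0.0, 0.0, 1.0]]}
top {'fx': 436.069, 'fy': 436.069, 'cx': 256.548, 'cy': 197.744, 'cam_to_world': [[-0.013, -0.999, 0.048, 0.519], [-1.0, 0.012, -0.027, -0.001], [0.026, -0.048, -0.999, 1.307], [0.0, 0.0, 0.0, 1.0]]}
wrist {'fx': 297.319, 'fy': 297.319, 'cx': 254.552, 'cy': 187.622, 'mount': [[-0.0, -0.951, -0.31, 0.078], [1.0, 0.0, -0.001, 0.0], [0.001, -0.31, 0.951, -0.119], [0.0, 0.0, 0.0, 1.0]]}
0.15 [-3.10206503e+00 -4.89085379e-01  2.28645081e-04] 0.08561347585648228
```

View pics/a_top.png

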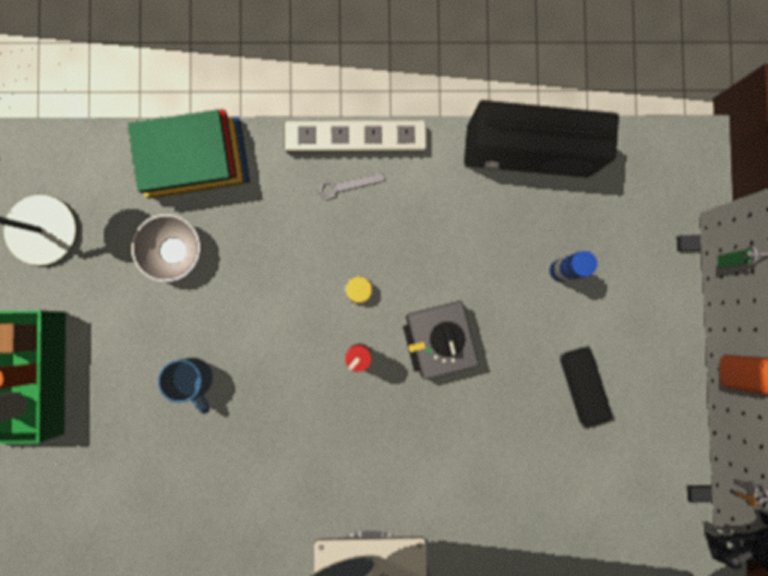

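View pics/a_side.png

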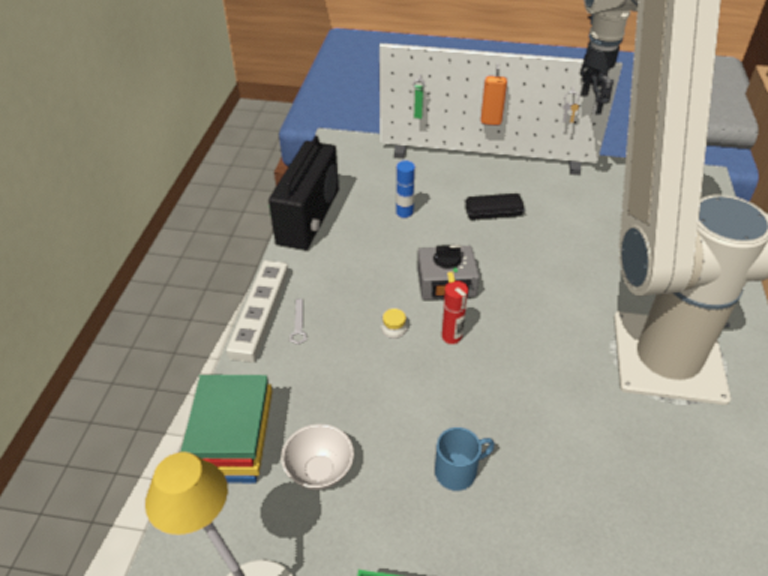

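The top view shows the red can at (357,358) with its stripe to the lower left. The reader is at about (443,340), with the yellow bar and window on its left and the nose pointing down (home). The side view confirms all of this. Next I'll take a close look with the wrist camera from above.

```bash
cat >h.py <<'E'
from rig import manip
import numpy as np,cv2
from scipy.spatial.transform import Rotation as R
def ori(yaw): return (R.from_euler('z',yaw)*R.from_euler('x',np.pi)).as_rotvec()
def snap():
    p=np.array(manip.get_position());r=R.from_rotvec(manip.get_ee_rot()).as_matrix()
    c=manip.camera("wrist");T=np.eye(4);T[:3,:3]=r;T[:3,3]=p
    c["T"]=T@np.array(c["mount"]);return c
def top():
    c=manip.camera("top");c["T"]=np.array(c["cam_to_world"]);return c
def px2w(c,uv,z):
    uv=np.atleast_2d(np.asarray(uv,float));x=(uv[:,0]-c["cx"])/c["fx"];y=(uv[:,1]-c["cy"])/c["fy"]
    if "mount" in c:
        t=np.hypot(x,y)+1e-12;d=np.c_[x/t*np.sin(t),y/t*np.sin(t),np.cos(t)]
    else: d=np.c_[x,y,np.ones_like(x)]
    d=d@c["T"][:3,:3].T;o=c["T"][:3,3]
    return (o+d*((z-o[2])/d[:,2])[:,None])[:,:2]
def save(c,n,k=1.5): cv2.imwrite(f"pics/{n}.png",cv2.resize(c["image"][:,:,::-1],None,fx=k,fy=k,interpolation=cv2.INTER_CUBIC))
E
python3 - <<'E'
from h import *;import pickle
manip.move_to([0.48,-0.07,0.28],ori(np.pi/2))
c=snap();pickle.dump(c,open("w.pkl","wb"));save(c,"w1");print(manip.get_time(),manip.get_joint_positions(),manip.get_position())
E
```

```text
2.35 [-1.70696465e-01  1.82170025e-01  1.90607080e+00 -1.27221781e-04
  1.05330537e+00 -1.69303801e-01] [ 0.48007607 -0.07070839  0.27996712]
```

View pics/w1.png

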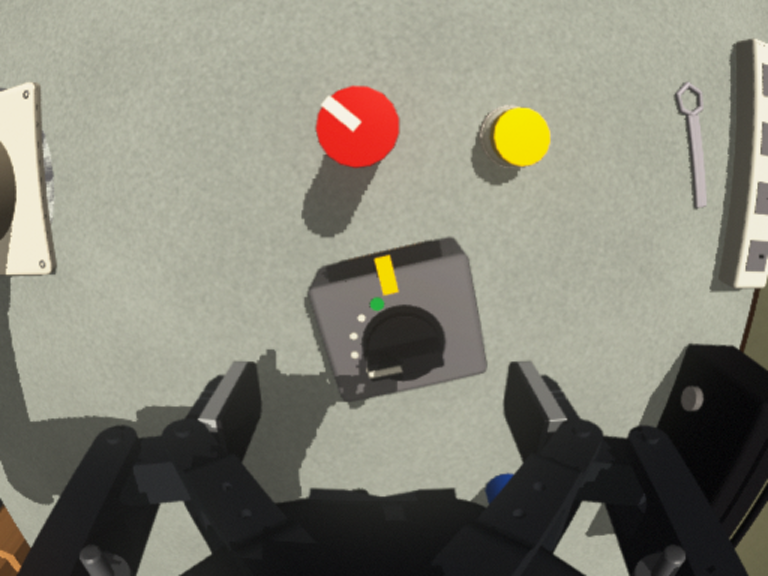

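The wrist view shows the red cap at (358,126) with its stripe to the upper left. The reader top is centred near (395,320), the yellow bar at (386,275), the green dot at (377,303), and the dial at (403,342) with its nose to the left.

```bash
cat >meas.py <<'E'
from h import *
def blob(m,near=None):
    cs,_=cv2.findContours(m.astype(np.uint8),cv2.RETR_EXTERNAL,cv2.CHAIN_APPROX_NONE)
    return max(cs,key=cv2.contourArea)[:,0,:]
def cent(m): return np.argwhere(m)[:,::-1].mean(0)
def can(c):
    I=c["image"].astype(int);r,g,b=I[...,0],I[...,1],I[...,2]
    red=(r>140)&(g<90)&(b<90)
    k=blob(red);h=cv2.convexHull(k.astype(np.int32))
    w=px2w(c,h[:,0,:],0.15);(x,y),rad=cv2.minEnclosingCircle(w.astype(np.float32))
    m=np.zeros(red.shape,np.uint8);cv2.fillConvexPoly(m,h,1);m=cv2.erode(m,np.ones((3,3),np.uint8))
    st=(m>0)&(g>150)
    p=px2w(c,np.argwhere(st)[:,::-1],0.15);q=p.mean(0)
    vx=cv2.fitLine(p.astype(np.float32),cv2.DIST_L2,0,.01,.01).ravel()[:2]
    d=q-[x,y]
    if vx@d<0: vx=-vx
    return np.array([x,y]),rad,np.arctan2(d[1],d[0]),np.arctan2(vx[1],vx[0])
E
python3 - <<'E'
from meas import *;import pickle
c=pickle.load(open("w.pkl","rb"));I=c["image"].astype(int);r,g,b=I[...,0],I[...,1],I[...,2]
print("can",can(c))
ye=(r>180)&(g>150)&(b<90);ye[:150]=0
w=px2w(c,blob(ye),.077);rc=cv2.minAreaRect(w.astype(np.float32));print("yellow",rc,px2w(c,cent(ye),.077))
gr=(g>r+50)&(g>b+50);print("green",px2w(c,cent(gr),.076))
wh=(r>190)&(g>190)&(b>180);wh[:195]=0;wh[250:]=0;wh[:,:215]=0;wh[:,280:]=0
n,l,s,ct=cv2.connectedComponentsWithStats(wh.astype(np.uint8))
for i in range(1,n): print("wh",s[i],ct[i],px2w(c,ct[i],.076))
print("cols",I[190,230],I[240,320],I[215,265],I[140,240])
top_=(abs(r-g)<14)&(abs(g-b)<14)&(r>75)&(r<125)&(abs(r-b)<14);roi=np.zeros_like(top_);roi[155:270,200:330]=1
k=blob(cv2.morphologyEx((top_&roi).astype(np.uint8),cv2.MORPH_OPEN,np.ones((3,3))))
w=px2w(c,k,.075);print("reader",cv2.minAreaRect(w.astype(np.float32)))
dk=(r<45)&roi;dk[:197]=0
k=blob(dk);k=k[k[:,1]<232];w=px2w(c,k,.086)
A=np.c_[2*w,np.ones(len(w))];s=np.linalg.lstsq(A,(w**2).sum(1),rcond=None)[0];print("disc",s[:2],np.sqrt(s[2]+s[0]**2+s[1]**2))
E
```

```text
can (array([0.46540725, 0.01663209]), 0.022930540144443512, np.float64(2.422759957843776), np.float32(2.422261))
yellow ((0.48207175731658936, -0.09147092700004578), (0.012214926071465015, 0.030082877725362778), 13.216143608093262) [[ 0.48197827 -0.09148565]]
green [[ 0.47472671 -0.11464741]]
wh [239 210   4   4  15] [240.6 211.6] [[ 0.46240929 -0.12660392]]
wh [234 222   4   4  14] [235.5        223.71428571] [[ 0.4559925  -0.14237814]]
wh [234 235   5   4  13] [236.15384615 236.23076923] [[ 0.45634258 -0.1592967 ]]
wh [246 248   3   2   5] [247.2 248.6] [[ 0.46963749 -0.17667603]]
cols [126 121 115] [126 119 116] [42 39 36] [169 169 153]
reader ((0.4376543462276459, -0.15441064536571503), (0.11664603650569916, 0.049153201282024384), 82.93234252929688)
disc [ 0.49515557 -0.14546363] 0.03034088662250411
```

```bash
python3 - <<'E'
from meas import *;import pickle
c=pickle.load(open("w.pkl","rb"));I=c["image"].astype(int);r,g,b=I[...,0],I[...,1],I[...,2]
P=np.array([[.47472671,-.11464741],[.46240929,-.12660392],[.4559925,-.14237814],[.45634258,-.1592967]]);a=np.array([1.26,.84,.42,0])
# nose angle phi0-a ; unknown cx,cy,C,S
A=[];B=[]
for p,t in zip(P,a):
    A+= [[1,0,np.cos(t),np.sin(t)],[0,1,-np.sin(t),np.cos(t)]];B+=list(p)
s,res,_,_=np.linalg.lstsq(np.array(A),np.array(B),rcond=None)
print("dots c",s[:2],"rho",np.hypot(*s[2:]),"home deg",np.degrees(np.arctan2(s[3],s[2]))%360,res**.5)
roi=np.zeros(r.shape,bool);roi[155:270,200:330]=1
m=(r>95)&(r<140)&(r>=g)&(r-b<20)&roi
k=blob(cv2.morphologyEx(m.astype(np.uint8),cv2.MORPH_OPEN,np.ones((3,3))))
h=cv2.convexHull(k.astype(np.int32))[:,0,:];print("reader",cv2.minAreaRect(px2w(c,h,.075).astype(np.float32)))
# nose/bar edge
manip.command_gripper(.075,20)
x,y=.4654,.0166;yaw=.34
manip.move_to([x,y,.20],ori(yaw));manip.servo_line([x,y,.121],rate=.12)
print(manip.get_joint_positions(),manip.get_time())
manip.command_gripper(.03,25);print(manip.get_width(),manip.get_grip_force(),manip.get_contact_force(),manip.get_torque())
E
```

```text
dots c [ 0.49618174 -0.14961254] rho 0.04093062763708924 home deg 193.7776684679494 [0.0002045]
reader ((0.5179155468940735, -0.1345723420381546), (0.07831388711929321, 0.10758890211582184), 13.625556945800781)
[ 9.97831283e-03  4.11522647e-01  2.05971575e+00 -5.65266850e-06
  6.69724513e-01  1.24080329e+00] 4.7
0.046227986820688086 25.16522616147995 [-0.79185431  0.18271677  6.97876881] [ 0.05721559  0.11829842 -0.0073822 ]
```

```bash
python3 - <<'E'
from h import *
x,y=.4654,.0166;y0=.34;d=2.527
for i in range(1,5):
    manip.move_to([x,y,.1213],ori(y0+d*i/4))
manip.hold(.3)
print(manip.get_contact_force(),manip.get_width(),manip.get_joint_positions(),manip.get_time())
manip.command_gripper(.075)
manip.servo_line([x,y,.21],rate=.15)
manip.move_to([.48,-.07,.28],ori(np.pi/2))
from meas import can
c=snap();save(c,"w2");print(can(c),manip.get_time())
E
```

```text
[ 1.12920055 -0.10899208  6.66001497] 0.04652723936948616 [ 1.03429688e-02  4.10768261e-01  2.05936297e+00  4.89614271e-04
  6.69727204e-01 -1.28104330e+00] 7.9583
(array([0.4646205 , 0.01547823]), 0.02293919399380684, np.float64(-1.333488131106184), np.float32(-1.3363081)) 10.1833
```

View pics/w2.png

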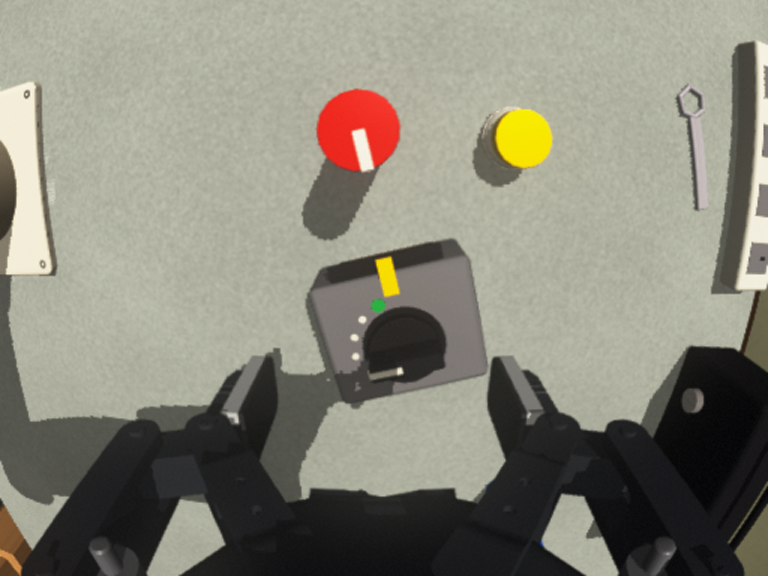

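The can's stripe now reads -76.5° against a target of -76.4°. It stands free and lines up with the yellow bar in the picture. Next is gripping the dial.

```bash
python3 - <<'E'
from h import *
x,y,yaw=.4955,-.1475,np.pi+np.radians(13.6)
manip.command_gripper(.055)
manip.move_to([x,y,.19],ori(yaw));manip.servo_line([x,y,.113],rate=.1)
print(manip.get_contact_force(),manip.get_joint_positions())
manip.command_gripper(.005,30);manip.hold(.2)
print(manip.get_width(),manip.get_grip_force(),manip.get_contact_force(),manip.get_torque(),manip.get_position(),manip.get_time())
E
```

```text
[ 0.46595546  0.20006988 -0.07652889] [-3.12322295e-01  4.81841940e-01  1.95261462e+00  1.08633454e-05
  7.06317915e-01 -2.12044684e+00]
0.01322593649643079 33.49956750869751 [ -1.56709002 -12.56929554   1.78582324] [-1.87933235  0.22950818  0.01420495] [ 0.49658311 -0.14968489  0.11396096] 13.775
```

```bash
python3 - <<'E'
from h import *
x,y,yaw=.4963,-.1500,np.pi+np.radians(13.6)
manip.servo_line([x,y,.113],rate=.02)
manip.command_gripper(.005,60);manip.hold(.1)
print(manip.get_contact_force(),manip.get_position())
for a in (.2,.42,.6,.84,1.0,1.15,1.26):
    manip.move_to([x,y,.113],ori(yaw-a));manip.hold(.1)
    M=R.from_rotvec(manip.get_ee_rot()).as_matrix();
    print(a,(yaw-np.arctan2(M[1,0],M[0,0]))%(2*np.pi),np.round(manip.get_contact_force(),1),np.round(manip.get_torque(),2),np.round(manip.get_position(),4))
    if np.linalg.norm(manip.get_contact_force())>35: break
t=top();cv2.imwrite("pics/t2.png",cv2.resize(t["image"][180:270,230:350,::-1],None,fx=6,fy=6,interpolation=cv2.INTER_CUBIC))
c=snap();save(c,"w3");print(manip.get_width(),manip.get_time())
E
```

```text
[-1.69075128 -0.02840908  7.38081298] [ 0.49659936 -0.15010466  0.11391497]
0.2 0.1999632783094718 [-1.6  0.8  7.2] [0.24 0.24 0.04] [ 0.4966 -0.1501  0.1139]
0.42 0.41999029735270144 [-1.7  1.8  7.2] [0.37 0.28 0.03] [ 0.4966 -0.1499  0.1139]
0.6 0.5999173023397204 [-1.1  3.2  7.9] [0.43 0.12 0.14] [ 0.4967 -0.1498  0.1139]
0.84 0.8399707254876323 [-0.7  3.   7.2] [0.6  0.09 0.1 ] [ 0.4967 -0.1497  0.1139]
1.0 0.9998277373897273 [0.3 4.8 7.3] [0.61 0.   0.21] [ 0.4968 -0.1497  0.1139]
1.15 1.1500997327335032 [-0.6  3.2  7.2] [ 0.66 -0.02  0.11] [ 0.4969 -0.1496  0.1139]
1.26 1.259911520992958 [0.8 4.  6.8] [ 0.69 -0.08  0.12] [ 0.4969 -0.1496  0.114 ]
0.012466504038054924 17.2333
```

View pics/w3.png

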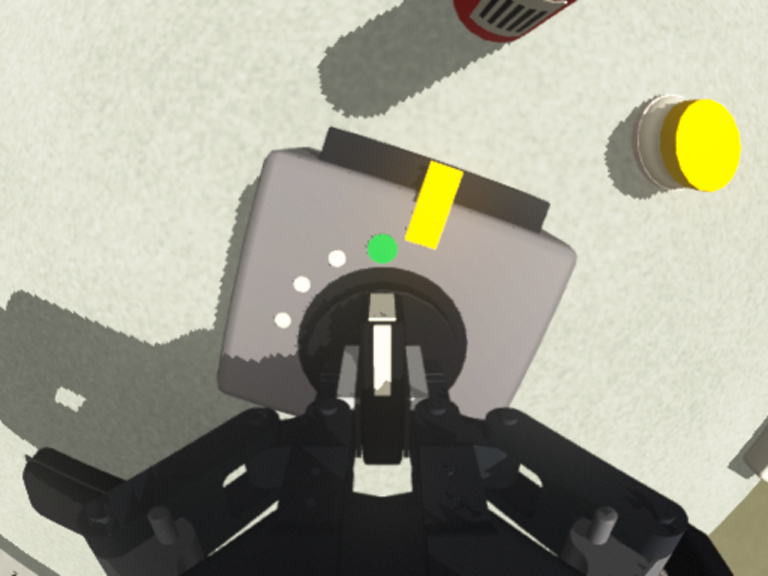

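The nose and bar (column 382) point straight at the green dot at (382,248), with the fingers gripping squarely. The can's panel still faces the reader.

```bash
python3 - <<'E'
from h import *
manip.hold(.5);print(manip.get_torque(),manip.get_grip_force(),manip.get_width())
print(manip.sign_off())
E
```

```text
[ 0.6739826  -0.02712935  0.15403682] 62.11105942726135 0.013137084293349649
the job is handed in; nothing more can be done
None
```

I turned the red can so its code panel faces the window, within about 0.1° by my measurement, and let go of it. I then turned the dial to the third click, nose at the green dot, and handed the job in after about 18 s with the fingers still holding it there.

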